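# Slide the battery box into its charging dock

## Task

Push the tall battery box, low near its base, so that it slides upright along the bench into the charging dock until it is fully home against the back; do not tip it, take hold of it or lift it, and do not shove it fast. Only then press the dock's charge button all the way down and let it go. Leave everything else on the bench where it is.

Things in the scene. Friction and masses are not known exactly. Their poses are not given: they have to be found in the camera images.
- battery_box: The tall battery box: black case 80 mm deep (its x), 130 wide (y), 140 high (z), bar handle on top to 163. Loose, about 1.5 kg; sliding takes 7 to 18 N. Stands on a rubber sole only 46 mm deep: pushed below 30 mm height it slides, from 45 mm up it tips. Origin at the centre of its underside; x points through the broad faces, towards the dock (robot's left). Starts 130 to 170 mm short of home, up to 22 mm off line and 0.2 rad askew of the dock.
- dock: The charging dock, fixed: a U-shaped bay open to its -x (roughly the robot's right), no floor plate. Origin on the bench where the box's origin is when fully home, axes then agreeing. Grey housing 60 mm high: across the back, and a shoulder on the side far from the robot, y -83 to -165 mm, x -45 to +95 mm, which carries the button. In its bay two steel rails 25 mm high guide the box's sides.
- dock_stop (a point): Foot of the dock's back stop face, at dock x +40 mm, y 0: the far face of the box (40 mm ahead of its origin) rests on it when home.
- dock_mouth (a point): Centre of the bay's mouth on the bench, at dock x -50 mm, y 0. The rails stand about 172 mm apart here inside, narrowing to 144 mm at dock x -15 mm and straight from there to the stop.
- charge_button_top (a point): Centre of the top face of the charge button, a round grey push button 28 mm across on a small black housing on top of the dock's shoulder, at dock x -12 mm, y -125 mm, about 80 mm above the bench. Pressed straight down.
- charge_button (a joint): Travel of the charge button: 0 released, 0.006 m fully down (spring, about 5 N); it springs back.
- coupling: Bystander: brass shaft coupling, cylinder 38 mm diameter, 42 mm high, standing beyond the box's way, far from the robot. Origin under its centre.
- hex_keys: Bystander: set of hex keys in a white holder 30 x 75 mm, 22 mm high, keys sticking out up to 82 mm along its +x, 34 mm high, behind the box at the far right. Origin under the holder's centre.
- bearing_block: Bystander: dark steel bearing block 50 x 75 mm, 48 mm high, behind the dock's back, to its left. Origin under its centre.
- screwdriver: Bystander: screwdriver lying on the bench far to the right.
- multimeter: Bystander: grey multimeter 150 x 80 x 35 mm lying on the bench far to the right. Origin under its centre.
- flat_pack: Bystander: low black spare battery 100 x 65 mm, only 45 mm high, lying on the left. Origin under its centre.
- cleaner: Bystander: white bottle 60 mm diameter, 150 mm high, far left. Origin under its centre.
Things that resemble listed ones, but are neither listed nor needed, are in the scene too. Leave any white look-alike of the battery_box alone.

How it is judged:
By the outcome, as a careful person would: the job done as asked, in the order asked, and still so for the second after the job is handed in, with the robot touching nothing.
It also fails if it takes over 61 s, if anything falls off the work surface, if the arm or the gripper's body presses on something with over 40 N, if the wrist force passes 120 N, or if a joint passes its speed limit or range.

## Robot

A 7-joint arm with a two-finger parallel gripper is mounted at the origin on the work surface. World frame = base frame: x ahead of the robot, y to its left, z up, the work surface at z = 0. Lengths are in mm, angles in rad, forces in N, time in s.
With the tool pointing down it reaches from about 400 to 875 mm from the base axis. Payload 4.4 kg.
Tool frame: the origin (TCP) lies midway between the tips of the shut fingers; the grasp point (between the pads) lies ctrl.tcp_to_grasp behind it (ctrl.tcp_to_grasp is the distance from the TCP to the grasp point, in mm); z points along the fingers, y is the line along which they close (so a half turn about z gives the same grasp; the last joint's range is limited). The gripper opens to 85 mm and grips with 20 to 120 N. Pads are 22 mm wide; open, the fingers measure 114 mm over their backs; the gripper's body (76 mm by 85 mm) begins 54 mm behind the grasp point. The pads swing forward as they close: fully open they stand 13 mm farther back than shut.
Start: joints at [-1.372, 0.628, 0.038, 1.517, -0.027, 0.996, -0.02], TCP at [170.091, 627.365, 231.313] pointing down, gripper open.
Joint ranges: [-3.06, 3.06], [-0.37, 2.12], [-1.25, 1.32], [0.18, 2.47], [-1.1, 4.24], [0.23, 1.98], [-2.94, 2.94]. Speed limits (rad/s): [2.57, 2.57, 3.14, 3.14, 3.14, 3.14, 3.14].

## Interface

Orientations are given as [roll, pitch, yaw] about the fixed x, y, z axes, in that order (R = Rz(yaw) Ry(pitch) Rx(roll)).
In Python, from cell import ctrl, get_image, get_calibration, workorder, boxes_of, place_of gives the robot as it stands.
- The arm moves only by the tool play_rows, never from a script. Its argument "series" is a list that holds one entry, the list of rows, each a list of 7 numbers: the shift along the world's x, y, z in cm, then the turn, a rotation vector about the world's x, y, z in degrees, then the closure, from 0 (fully open) to 1 (shut). A call has 1 to 20 rows; each row shifts and turns the commanded pose from where the row before left it; what a row does not reach is not made up. A row lasts 1/8 s, in which the tool goes at most 62.5 mm and 10.7 degrees, less where a joint would pass 70% of its speed; a pose out of reach is approached as far as the arm can. A call with a gripper value outside its range is refused whole. The fingers move at their own pace and stop on an object; the grip force is fixed at half the most. Time passes only in rows, so rows that do not move let the fingers close. It gives the time, the measured TCP pose, the force, the opening and the grip force at its end, in the units of the state.
- ctrl.read_state(): the state, without advancing time (a new reading comes with each control period).
- get_image(name): name is "scene" or "side" or "wrist"; returns (picture, depth): 400x640x3 uint8, red, green, blue; 400x640 float32, mm along the optical axis (not along the pixel's ray), 0 where there is no reading.
- get_calibration(name): a dict with "K" (3x3 intrinsics, pixels), "R" (3x3) and "t" (3): a world point X has camera coordinates R X + t; the wrist camera has in their place "mount" (4x4, takes a point from camera to tool coordinates, whose origin is the TCP and whose axes are the flange's). Camera axes: x right, y down, z forward; pixel columns grow to the right and rows downward; lengths in mm; the calibration is good to about 2 mm. A picture is of the moment at which its call begins: read the wrist's pose just before it. get_calibration takes no time and is no camera call.
- workorder.finish_job(): hands the job in; it is judged then, once.
Trained networks look in the newest picture that a camera, given by its name, has taken for a name from the list of things; names that differ only in an ending like _2 or _b are one class to them, and where a whole thing is asked for, a point or a joint stands for the part that bears it (a point fixed in the world has none). Each returns a list of dicts, best first, with "p" (0 to 1); they miss things now and then, are a little off and sometimes report something else, mostly with a low value. They report only what shows in the picture. A call takes as long as a camera call. They do not tell look-alikes from the thing itself.
- boxes_of(target, camera): "pixel" ([column, row] in pixels, amid what is visible of it).
- place_of(target, camera): "pixel" ([column, row] in pixels: a listed point, or the origin of a listed thing).
The state is a dict: "clock": time; "qpos": joint angles; "qd": joint speeds; "tau": joint torques, N m; "eef_pos": TCP position; "tool_rot": TCP orientation; "force": force on the tool from outside, world axes, zero at the start; "torque": the same for the moment, N m; "width": finger opening in mm; "gripper_force": force on a finger pad.
Only numpy, scipy, OpenCV 4.12 (cv2) and the standard library are available. Lean on these libraries where they do the work, as an engineer would, in place of code of your own. Each camera call takes 0.05 s, during which the arm holds its last target. There are 200 camera calls.

## Working session

There is one attempt and no reset: what is moved stays moved. The work goes in short steps, Python scripts to look and compute and a tool call to move; the robot and the scene stay as the last step left them, time stands still between calls to the robot, and variables do not carry over. Pictures are saved under pics/ and viewed, at most 10 in all, crops included, and the job is handed in when it is done.

Besides the shell and the picture viewer there is one more tool, called after "Request:" by a JSON object that holds its "api" and its "payload". play_rows: Moves the arm, as the interface text tells. Its arguments: {"type":"object","properties":{"series":{"type":"array"}},"required":["series"]}

```bash
mkdir -p pics
cat > h.py <<'E'
import numpy as np, cv2
from cell import ctrl, get_image, get_calibration, workorder, boxes_of, place_of
from scipy.spatial.transform import Rotation as Ro
def world(cam,px,d=None,z=None,st=None):
    c=get_calibration(cam);K=np.array(c["K"])
    r=np.linalg.inv(K)@np.array([px[0],px[1],1.])
    R=np.array(c["R"]);t=np.array(c["t"])
    if d is not None: return R.T@(r*d-t)
    o=-R.T@t; v=R.T@r
    return o+v*(z-o[2])/v[2]
def cloud(cam,D):
    c=get_calibration(cam);K=np.array(c["K"]);R=np.array(c["R"]);t=np.array(c["t"])
    v,u=np.mgrid[0:D.shape[0],0:D.shape[1]]
    P=np.stack([(u-K[0,2])/K[0,0]*D,(v-K[1,2])/K[1,1]*D,D],-1)
    return (P-t)@R
E
python3 - <<'E'
from h import *
for cam in ["scene","side"]:
    im,D=get_image(cam); cv2.imwrite(f"pics/{cam}0.png",im[:,:,::-1]); np.save(f"{cam}0.npy",D)
    for n,z in [("battery_box",0),("dock",0),("dock_stop",0),("dock_mouth",0),("charge_button_top",80),("coupling",0)]:
        for r in place_of(n,cam)[:3]:
            print(cam,n,round(r["p"],2),np.round(r["pixel"]),world(cam,r["pixel"],z=z).round())
s=ctrl.read_state();print(s["clock"],s["eef_pos"],s["tool_rot"],s["width"],ctrl.tcp_to_grasp)
E
```

```text
scene battery_box 0.73 [291. 252.] [543. -66.   0.]
scene battery_box 0.57 [246. 164.] [ 161. -319.    0.]
scene dock 0.6 [292. 255.] [550. -60.   0.]
scene dock 0.57 [343. 266.] [568.  73.   0.]
scene dock 0.23 [406. 275.] [569. 225.   0.]
scene dock_stop 0.32 [154. 237.] [ 554. -437.    0.]
scene charge_button_top 0.5 [326. 272.] [670.  52.  80.]
scene coupling 0.85 [283. 299.] [697. -44.   0.]
side battery_box 0.9 [354. 209.] [543. -60.   0.]
side battery_box 0.64 [329. 371.] [ 167. -316.    0.]
side dock 0.68 [317. 177.] [559. 106.   0.]
side dock 0.59 [324. 184.] [553.  69.   0.]
side dock_stop 0.61 [317. 177.] [560. 105.   0.]
side coupling 0.47 [383. 177.] [698. -42.   0.]
0.7 [170.08999289 627.38792671 231.34171936] [ 3.14151341e+00 -2.60803856e-06  2.87678233e+00] 85.64482854352214 18.700000000000003
```

View pics/scene0.png

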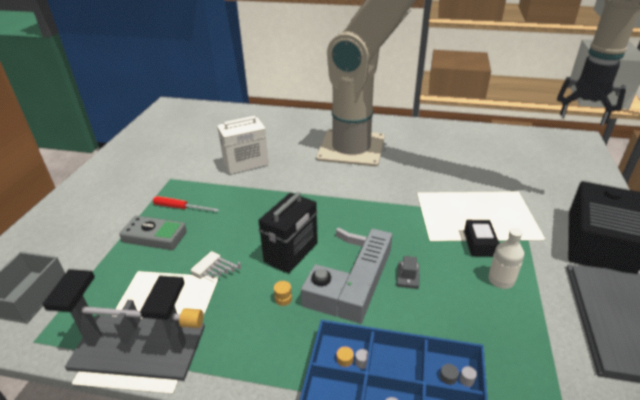

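View pics/side0.png

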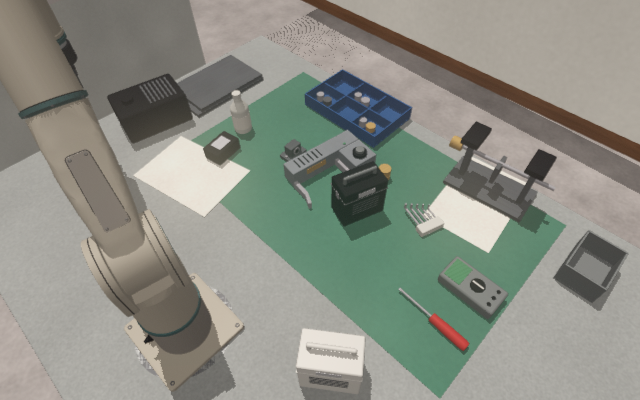

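Scene view: black battery_box at (290,232), white look-alike at (243,145) near the robot's base, which I leave alone. The dock is at (350,280) with its button at (321,275), and the coupling is at (283,293). The side view agrees: black box (358,193), button (360,152). Next I fit the poses from depth.

Run:
```python
from h import *
ims={c:cv2.imread(f"pics/{c}0.png") for c in ["scene","side"]}
for cam in ["scene","side"]:
    P=cloud(cam,np.load(cam+"0.npy")).reshape(-1,3); D=np.load(cam+"0.npy").ravel()
    P=P[D>0]
    m=(abs(P[:,0]-600)<200)&(abs(P[:,1]-40)<250); P=P[m]
    b=P[(P[:,2]>132)&(P[:,2]<146)&(P[:,1]<30)&(P[:,1]>-150)]
    if len(b)>10:
        r=cv2.minAreaRect(b[:,:2].astype(np.float32));print(cam,"box top",len(b),np.round(b[:,2].mean(),1),r)
    d=P[(P[:,2]>54)&(P[:,2]<66)&(P[:,1]>0)]
    r=cv2.minAreaRect(d[:,:2].astype(np.float32));print(cam,"dock top",len(d),r)
    k=P[(P[:,2]>74)&(P[:,2]<86)&(P[:,1]>0)]
    print(cam,"button",len(k),k.mean(0).round(1),k.min(0).round(),k.max(0).round())
    # top-down height map
    H=np.zeros((400,500),np.uint8)
    o=np.argsort(P[:,2]); Q=P[o]
    H[np.clip((Q[:,0]-400),0,399).astype(int),np.clip(Q[:,1]+210,0,499).astype(int)]=np.clip(Q[:,2]*1.5+20,0,255)
    H=cv2.dilate(H,np.ones((3,3)))
    cv2.imwrite(f"pics/h_{cam}.png",H)
a=cv2.applyColorMap(np.hstack([cv2.imread(f"pics/h_{c}.png",0)[:,80:480] for c in ["scene","side"]]),cv2.COLORMAP_JET)
cv2.imwrite("pics/hm.png",a)
```

```text
scene box top 1106 139.1 ((550.2022705078125, -63.757347106933594), (81.8337631225586, 133.46725463867188), 70.00255584716797)
scene dock top 2772 ((601.6585693359375, 91.74285125732422), (140.4075927734375, 251.5586395263672), 80.70051574707031)
scene button 124 [681.1  42.6  80.4] [665.  28.  74.] [693.  60.  85.]
side box top 1057 140.3 ((546.4733276367188, -67.53955078125), (83.295166015625, 131.24887084960938), 69.8398208618164)
side dock top 1545 ((638.6222534179688, 105.81233215332031), (309.39544677734375, 227.8754119873047), 9.254778861999512)
side button 73 [673.5  37.7  80.2] [656.  22.  74.] [691.  58.  85.]
```

View pics/hm.png

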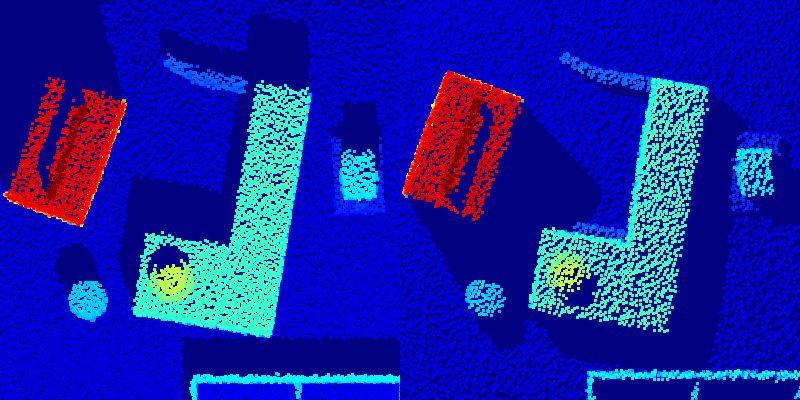

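Run:
```python
from h import *
print(np.round(get_calibration("wrist")["mount"],2))
P={c:cloud(c,np.load(c+"0.npy")) for c in ["scene","side"]}
for c in P:
    q=P[c].reshape(-1,3); q=q[(q[:,2]>6)&(q[:,2]<70)&(q[:,0]>380)&(q[:,0]<720)&(q[:,1]<-110)&(q[:,1]>-300)]
    print(c,len(q),np.percentile(q,[0,5,50,95,100],axis=0).round().tolist())
    g=P[c].reshape(-1,3); g=g[(abs(g[:,2])<15)&(g[:,0]>450)&(g[:,0]<520)&(g[:,1]<0)&(g[:,1]>-150)]
    print("bench z",np.median(g[:,2]))
```

```text
[[  -0.     -0.95   -0.32   81.88]
 [   1.     -0.     -0.      0.99]
 [  -0.     -0.32    0.95 -141.44]
 [   0.      0.      0.      1.  ]]
scene 723 [[406.0, -289.0, 6.0], [598.0, -268.0, 10.0], [643.0, -234.0, 21.0], [676.0, -116.0, 41.0], [684.0, -110.0, 70.0]]
bench z 1.2009691609655064
side 799 [[389.0, -299.0, 6.0], [549.0, -275.0, 6.0], [625.0, -228.0, 22.0], [671.0, -113.0, 58.0], [718.0, -110.0, 70.0]]
bench z 2.035950211938788
```

Request:
{"api": "play_rows", "payload": {"series": [[[3, -6, 1, 0, 0, -10, 0], [3, -6, 1, 0, 0, -10, 0], [3, -6, 1, 0, 0, -10, 0], [3, -6, 1, 0, 0, -10, 0], [3, -6, 0, 0, 0, -10, 0], [3, -6, 0, 0, 0, -10, 0], [3, -6, 0, 0, 0, -10, 0], [3, -6, 0, 0, 0, -10, 0], [3, -6, 0, 0, 0, -10, 0], [3, -6, 0, 0, 0, -5, 0], [3, -6, 0, 0, 0, 0, 0], [0, 0, 0, 0, 0, 0, 0]]]}}

```text
clock: 2.2
eef_pos: [478.2, 8.9, 268.8]
tool_rot: [3.138, 0.002, 1.209]
force: [-0.2, 0.9, 0.1]
width: 85.2
gripper_force: 0.0
```

Request:
{"api": "play_rows", "payload": {"series": [[[0.5, -2, 0, 4.93, -1.8, 0, 0], [0.5, -2, 0, 4.93, -1.8, 0, 0], [0.5, -2, 0, 4.93, -1.8, 0, 0], [0.5, -2, 0, 4.93, -1.8, 0, 0], [0.5, -2, 0, 4.93, -1.8, 0, 0], [0.5, -2, 0, 4.93, -1.8, 0, 0], [0.5, -2, 0, 4.93, -1.8, 0, 0], [0.5, -2, 0, 4.93, -1.8, 0, 0], [0, 0, 0, 0, 0, 0, 0], [0, 0, 0, 0, 0, 0, 0]]]}}

```text
clock: 3.45
eef_pos: [516.4, -143.6, 268.3]
tool_rot: [-3.139, -0.734, 1.219]
force: [0.6, 0.7, 0.2]
width: 85.5
gripper_force: 0.0
```

```bash
cat >> h.py <<'E'
def tool():
    s=ctrl.read_state(); M=Ro.from_euler("xyz",s["tool_rot"]).as_matrix()
    print("t",round(s["clock"],2),"tcp",np.round(s["eef_pos"],1),"q",np.round(s["qpos"],2),"F",np.round(s["force"],1))
    print("x",M[:,0].round(3),"y",M[:,1].round(3),"z",M[:,2].round(3),"tilt",np.degrees(np.arccos(-M[2,2])).round(1),"x az",np.degrees(np.arctan2(M[1,0],M[0,0])).round(1))
    return s,M
def boxpose(cam):
    im,D=get_image(cam);P=cloud(cam,D)[D>0].reshape(-1,3)
    b=P[(P[:,2]>133)&(P[:,2]<146)&(abs(P[:,0]-550)<110)&(P[:,1]>-150)&(P[:,1]<150)].astype(np.float32)
    return im,b,cv2.minAreaRect(b[:,:2]) if len(b)>10 else None
E
python3 -c "
from h import *
tool()"
```

```text
t 3.45 tcp [ 516.4 -143.6  268.3] q [ 0.44  0.6   0.32  1.81 -0.9   1.28  0.89] F [0.6 0.7 0.2]
x [0.256 0.697 0.669] y [ 0.939 -0.343 -0.002] z [ 0.228  0.629 -0.743] tilt 42.0 x az 69.9
```

Request:
{"api": "play_rows", "payload": {"series": [[[0, -0.4, -4, 0, 0, 0, 0], [0, 0, -4, 0, 0, 0, 0], [0, 0, -4, 0, 0, 0, 0], [0, 0, -4, 0, 0, 0, 0], [0, 0, -4, 0, 0, 0, 0], [0, 0, -3, 0, 0, 0, 0], [0, 0, -2, 0, 0, 0, 0], [0, 0, -0.6, 0, 0, 0, 0], [0, 0, 0, 0, 0, 0, 0]]]}}

```text
clock: 4.58
eef_pos: [516.8, -148.1, 12.9]
tool_rot: [-3.141, -0.733, 1.22]
force: [0.9, 0.8, -0.1]
width: 85.4
gripper_force: 0.0
```

Run:
```python
from h import *
tool()
ims=[]
for c in ["scene","side"]:
    im,b,r=boxpose(c); print(c,len(b),r); ims.append(im)
cv2.imwrite("pics/a1.png",np.vstack([cv2.resize(ims[0][150:350,150:470,::-1],(480,300)),cv2.resize(ims[1][100:300,220:540,::-1],(480,300))]))
```

```text
t 4.58 tcp [ 516.8 -148.1   12.9] q [ 0.6   1.    0.08  1.88 -1.08  0.9   1.27] F [ 0.9  0.8 -0.1]
x [0.255 0.698 0.669] y [ 0.939 -0.343 -0.001] z [ 0.229  0.629 -0.743] tilt 42.0 x az 69.9Traceback (most recent call last):
  File "<stdin>", line 5, in <module>
  File "h.py", line 24, in boxpose
    return im,b,cv2.minAreaRect(b[:,:2]) if len(b)>10 else None
                ~~~~~~~~~~~~~~~^^^^^^^^^
cv2.error: OpenCV(4.12.0) /io/opencv/modules/imgproc/src/convhull.cpp:143: error: (-215:Assertion failed) total >= 0 && (depth == CV_32F || depth == CV_32S) in function 'convexHull'
```

```bash
sed -i 's/cv2.minAreaRect(b\[:,:2\])/cv2.minAreaRect(np.ascontiguousarray(b[:,:2],dtype=np.float32))/' h.py
python3 - <<'E'
from h import *
ims=[]
for c in ["scene","side"]:
    im,b,r=boxpose(c); print(c,len(b),r); ims.append(im)
cv2.imwrite("pics/a1.png",np.vstack([cv2.resize(ims[0][150:350,150:470,::-1],(480,300)),cv2.resize(ims[1][100:300,220:540,::-1],(480,300))]))
E
```

```text
scene 1085 ((550.7430419921875, -64.12164306640625), (81.90245056152344, 131.96205139160156), 69.78236389160156)
side 1035 ((547.1064453125, -67.83783721923828), (81.2596435546875, 132.611083984375), 69.9638900756836)
```

View pics/a1.png

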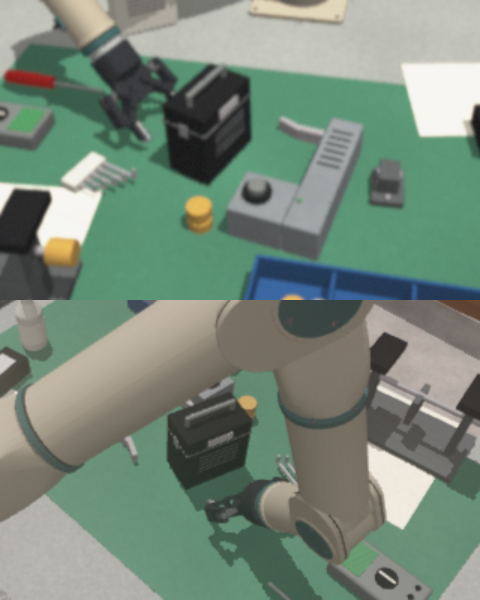

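Upper crop (scene): open fingers low behind the black box at about (140,110), all clear of the hex keys (100,175). Lower crop (side): gripper at (225,505), box at (210,440). The box is not yet touched. Joint 5 is near its limit, so I ease the tilt while lowering.

Request:
{"api": "play_rows", "payload": {"series": [[[0, 0, -0.4, -1.88, 0.69, 0, 0], [0, 0, -0.6, -1.88, 0.69, 0, 0], [0.34, 0.94, 0, 0, 0, 0, 0], [0.34, 0.94, 0, 0, 0, 0, 0], [0.34, 0.94, 0, 0, 0, 0, 0], [0, 0, 0, 0, 0, 0, 0]]]}}

```text
clock: 5.48
eef_pos: [526.8, -119.6, 2.5]
tool_rot: [-3.14, -0.664, 1.219]
force: [-0.9, -0.5, -0.5]
width: 85.6
gripper_force: 0.0
```

```bash
python3 -c "
from h import *
tool()"
```

```text
t 5.47 tcp [ 526.8 -119.6    2.5] q [ 0.57  0.98  0.    1.92 -1.08  0.75  1.22] F [-0.9 -0.5 -0.5]
x [0.271 0.739 0.617] y [ 0.939 -0.343 -0.001] z [ 0.211  0.58  -0.787] tilt 38.1 x az 69.9
```

Request:
{"api": "play_rows", "payload": {"series": [[[0.14, 0.38, 0, 0, 0, 0, 0], [0.14, 0.38, 0, 0, 0, 0, 0], [0.14, 0.38, 0, 0, 0, 0, 0], [0.14, 0.38, 0, 0, 0, 0, 0], [0.1, 0.3, 0, 0, 0, 0, 0], [0.08, 0.3, 0, 0, 0, 0.4, 0], [0.08, 0.35, 0, 0, 0, 0.8, 0], [0.08, 0.35, 0, 0, 0, 0.8, 0], [0.08, 0.35, 0, 0, 0, 0.8, 0], [0.08, 0.35, 0, 0, 0, 0.8, 0], [0.08, 0.35, 0, 0, 0, 0.8, 0], [0.08, 0.35, 0, 0, 0, 0.8, 0]]]}}

```text
clock: 6.98
eef_pos: [539.9, -84.2, 1.4]
tool_rot: [3.139, -0.655, 1.306]
force: [-0.5, -9.2, 2.0]
width: 85.4
gripper_force: 4.6
```

```bash
cat >> h.py <<'E'
O=np.array([557.,71.5]);a=np.radians(80.75);ex=np.array([np.cos(a),np.sin(a)]);ey=np.array([-ex[1],ex[0]])
def rep():
    s,M=tool(); p=s["eef_pos"][:2]-O; print("tcp in dock",np.round([p@ex,p@ey],1))
    for c,off in [("scene",(2,2)),("side",(-2,-2))]:
        im,b,r=boxpose(c)
        if r is None: print(c,None);continue
        p=np.array(r[0])-off-O; print(c,len(b),"z",b[:,2].mean().round(1),"size",np.round(r[1]),"box in dock",np.round([p@ex,p@ey],1),"yaw",round(r[2]-80.75,1))
E
python3 -c "
from h import *
rep()"
```

```text
t 6.97 tcp [539.9 -84.2   1.4] q [ 0.52  0.98 -0.04  1.9  -1.03  0.72  1.17] F [-0.5 -9.2  2. ]
x [0.207 0.765 0.609] y [ 0.965 -0.263  0.002] z [ 0.162  0.587 -0.793] tilt 37.5 x az 74.9
tcp in dock [-156.4   -8.2]
scene 1191 z 139.3 size [156. 134.] box in dock [-155.5   -9.3] yaw -5.4
side 1037 z 140.4 size [154. 131.] box in dock [-153.   -10.2] yaw -5.1
```

Request:
{"api": "play_rows", "payload": {"series": [[[0.03, 0.35, 0, 0, 0, 1.1, 0], [0.03, 0.35, 0.02, 0, 0, 1.1, 0], [0.03, 0.35, 0.02, 0, 0, 1.1, 0], [0.03, 0.35, 0.02, 0, 0, 1.1, 0], [0.02, 0.35, 0.02, 0, 0, 1.1, 0], [0.02, 0.35, 0, 0, 0, 1.1, 0], [0.02, 0.35, 0, 0, 0, 1.1, 0], [0.02, 0.35, 0, 0, 0, 0.5, 0], [0.02, 0.35, 0, 0, 0, 0, 0], [0.02, 0.35, 0, 0, 0, 0, 0]]]}}

```text
clock: 8.32
eef_pos: [542.1, -48.3, 1.7]
tool_rot: [3.14, -0.655, 1.45]
force: [-0.5, -7.0, -0.1]
width: 85.3
gripper_force: 3.8
```

```bash
python3 -c "
from h import *
rep()"
```

```text
t 8.32 tcp [542.1 -48.3   1.7] q [ 0.44  0.99 -0.03  1.86 -0.94  0.77  1.15] F [-0.5 -7.  -0.1]
x [0.096 0.787 0.609] y [ 0.993 -0.121  0.001] z [ 0.075  0.605 -0.793] tilt 37.5 x az 83.1
tcp in dock [-120.6   -4.5]
scene 1292 z 139.3 size [179. 133.] box in dock [-131.4   -6.6] yaw 1.6
side 1055 z 140.4 size [186. 130.] box in dock [-132.2   -6.3] yaw 2.0
```

Request:
{"api": "play_rows", "payload": {"series": [[[0.03, 0.4, 0, 0, 0, 0, 0], [0.03, 0.4, 0, 0, 0, 0, 0], [0.03, 0.4, 0, 0, 0, 0, 0], [0.03, 0.4, 0, 0, 0, 0, 0], [0.03, 0.4, 0, 0, 0, -0.2, 0], [0.03, 0.4, 0, 0, 0, -0.2, 0], [0.04, 0.4, 0, 0, 0, -0.3, 0], [0.04, 0.4, 0, 0, 0, -0.3, 0], [0.04, 0.4, 0, 0, 0, -0.3, 0], [0.05, 0.4, 0, 0, 0, -0.3, 0], [0.05, 0.4, 0, 0, 0, -0.2, 0], [0.05, 0.4, 0, 0, 0, 0, 0]]]}}

```text
clock: 9.93
eef_pos: [546.3, -0.4, 1.7]
tool_rot: [3.141, -0.655, 1.418]
force: [-1.8, -7.9, 2.0]
width: 85.3
gripper_force: 4.3
```

```bash
python3 -c "
from h import *
rep()"
```

```text
t 9.93 tcp [ 5.463e+02 -4.000e-01  1.700e+00] q [ 0.41  0.98 -0.11  1.92 -1.02  0.66  1.14] F [-1.8 -7.9  2. ]
x [0.121 0.784 0.61 ] y [ 0.988 -0.153  0.001] z [ 0.094  0.602 -0.793] tilt 37.6 x az 81.2
tcp in dock [-72.7  -1. ]
scene 1366 z 139.4 size [217. 133.] box in dock [-102.6   -1.2] yaw -0.8
side 1007 z 140.5 size [231. 132.] box in dock [-106.4   -2.7] yaw -0.4
```

Request:
{"api": "play_rows", "payload": {"series": [[[0.06, 0.4, 0, 0, 0, 0, 0], [0.06, 0.4, 0, 0, 0, 0, 0], [0.06, 0.4, 0, 0, 0, 0, 0], [0.06, 0.4, 0, 0, 0, 0, 0], [0.06, 0.4, 0, 0, 0, 0, 0], [0.06, 0.35, 0, 0, 0, 0, 0], [0.05, 0.3, 0, 0, 0, 0, 0], [0.03, 0.2, 0, 0, 0, 0, 0], [0.03, 0.2, 0, 0, 0, 0, 0]]]}}

```text
clock: 11.15
eef_pos: [551.1, 30.0, 1.7]
tool_rot: [3.141, -0.656, 1.418]
force: [-1.8, -9.1, 2.3]
width: 85.8
gripper_force: 4.5
```

```bash
python3 -c "
from h import *
rep()"
```

```text
t 11.15 tcp [551.1  30.    1.7] q [ 0.39  0.98 -0.16  1.94 -1.04  0.61  1.12] F [-1.8 -9.1  2.3]
x [0.121 0.783 0.61 ] y [ 0.988 -0.153  0.001] z [ 0.094  0.602 -0.793] tilt 37.6 x az 81.2
tcp in dock [-41.9  -0.8]
scene 1382 z 139.3 size [221. 132.] box in dock [-74.3  -1.8] yaw -0.5
side 955 z 140.4 size [234. 132.] box in dock [-77.8  -5.6] yaw 1.3
```

Nearly home; creep on until the force rises.

Request:
{"api": "play_rows", "payload": {"series": [[[0.02, 0.1, 0, 0, 0, 0, 0], [0.02, 0.1, 0, 0, 0, 0, 0], [0.02, 0.1, 0, 0, 0, 0, 0], [0, 0, 0, 0, 0, 0, 0]]]}}

```text
clock: 11.75
eef_pos: [551.6, 33.3, 1.7]
tool_rot: [3.141, -0.656, 1.418]
force: [-1.5, -7.4, 1.6]
width: 85.9
gripper_force: 4.1
```

Request:
{"api": "play_rows", "payload": {"series": [[[0.02, 0.1, 0, 0, 0, 0, 0], [0.02, 0.1, 0, 0, 0, 0, 0], [0, 0, 0, 0, 0, 0, 0]]]}}

```text
clock: 12.12
eef_pos: [551.8, 33.8, 1.6]
tool_rot: [3.141, -0.654, 1.417]
force: [-3.1, -11.4, 5.4]
width: 85.1
gripper_force: 6.2
```

Request:
{"api": "play_rows", "payload": {"series": [[[0.02, 0.1, 0, 0, 0, 0, 0], [0.02, 0.1, 0, 0, 0, 0, 0], [0.02, 0.1, 0, 0, 0, 0, 0], [0, 0, 0, 0, 0, 0, 0]]]}}

```text
clock: 12.62
eef_pos: [552.1, 34.0, 0.8]
tool_rot: [3.141, -0.65, 1.415]
force: [-6.4, -17.3, 7.4]
width: 85.4
gripper_force: 9.2
```

```bash
python3 -c "
from h import *
rep()"
```

```text
t 12.62 tcp [552.1  34.    0.8] q [ 0.39  0.98 -0.17  1.94 -1.05  0.59  1.11] F [ -6.4 -17.3   7.4]
x [0.123 0.786 0.605] y [ 0.988 -0.156  0.001] z [ 0.095  0.598 -0.796] tilt 37.3 x az 81.1
tcp in dock [-37.8  -1.2]
scene 1396 z 139.4 size [221. 134.] box in dock [-70.5  -2.1] yaw 0.3
side 932 z 140.4 size [233. 131.] box in dock [-75.4  -3.7] yaw 0.7
```

Request:
{"api": "play_rows", "payload": {"series": [[[-0.1, -0.5, 0.1, 0, 0, 0, 0], [-0.16, -1, 0, 0, 0, 0, 0], [-0.3, -2, 0, 0, 0, 0, 0], [-0.5, -3, 0, 0, 0, 0, 0], [-0.5, -3, 2, 0, 0, 0, 0], [0, 0, 4, 0, 0, 0, 0], [0, 0, 5, 0, 0, 0, 0], [0, 0, 5, 0, 0, 0, 0], [0, 0, 5, 0, 0, 0, 0], [0, 0, 2, -9.3, 1.45, 0, 0], [0, 0, 0, -9.3, 1.45, 0, 1], [0, 0, 0, -9.3, 1.45, 0, 1], [0, 0, 0, -9.3, 1.45, 0, 1], [0, 0, 0, 0, 0, 0, 1], [0, 0, 0, 0, 0, 0, 1]]]}}

```text
clock: 14.6
eef_pos: [535.8, -52.9, 233.9]
tool_rot: [-3.136, -0.006, 1.419]
force: [0.3, -1.0, 0.8]
width: -0.2
gripper_force: 0.0
```

Run:
```python
from h import *
rep()
ims=[]
for c,off in [("scene",(2,2)),("side",(-2,-2))]:
    im,D=get_image(c); ims.append(im); P=cloud(c,D)[D>0].reshape(-1,3)
    k=P[(P[:,2]>74)&(P[:,2]<86)&(P[:,0]>640)&(P[:,0]<720)&(P[:,1]>0)&(P[:,1]<90)]
    k=k[k[:,2]>78.5]
    if len(k): print(c,"button",len(k),k.mean(0).round(1),((k.min(0)+k.max(0))/2).round(1), k[:,2].max())
print("nominal button",(O-12*ex-125*ey).round(1))
cv2.imwrite("pics/a2.png",np.vstack([cv2.resize(ims[0][170:330,220:420,::-1],(375,300)),cv2.resize(ims[1][100:260,240:440,::-1],(375,300))]))
```

```text
t 14.6 tcp [535.8 -52.9 233.9] q [-0.18  0.49  0.34  1.83 -0.21  0.87  0.11] F [ 0.3 -1.   0.8]
x [0.151 0.989 0.006] y [ 0.989 -0.151 -0.005] z [-0.005  0.007 -1.   ] tilt 0.5 x az 81.3
tcp in dock [-126.2    0.9]
scene 1183 z 139.4 size [ 81. 132.] box in dock [ 0.7 -3.4] yaw -0.2
side 841 z 140.5 size [ 83. 126.] box in dock [0.3 0.1] yaw 0.2
scene button 96 [679.6  42.   81.7] [679.1  41.9  81.7] 84.48013509884613
side button 14 [678.6  30.3  82.7] [677.9  30.7  82.4] 85.55013662917779
nominal button [678.4  39.6]
```

View pics/a2.png

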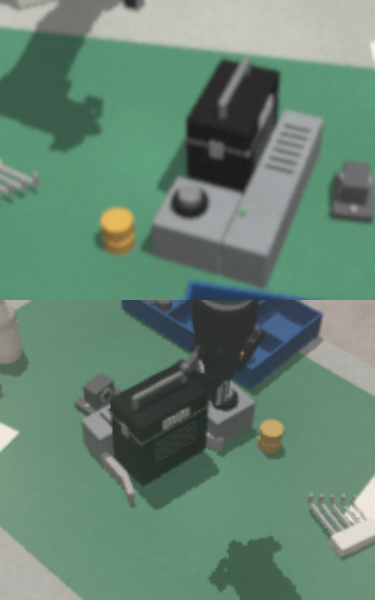

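Both views show the box upright and seated against the back: scene crop (235,120), side crop (160,425). Depth puts it within about 1 mm of home with near-zero yaw. The coupling and hex keys look untouched. Next is the button, at about (678.5, 40), with shut fingers.

Request:
{"api": "play_rows", "payload": {"series": [[[2.4, 1.55, 0, 0, 0, 0, 1], [2.4, 1.55, 0, 0, 0, 0, 1], [2.4, 1.55, 0, 0, 0, 0, 1], [2.4, 1.55, 0, 0, 0, 0, 1], [2.4, 1.55, 0, 0, 0, 0, 1], [2.3, 1.55, 0, 0, 0, 0, 1], [0, 0, -4, 0, 0, 0, 1], [0, 0, -4, 0, 0, 0, 1], [0, 0, -3, 0, 0, 0, 1], [0, 0, -2, 0, 0, 0, 1], [0, 0, -1, 0, 0, 0, 1], [0, 0, 0, 0, 0, 0, 1], [0, 0, 0, 0, 0, 0, 1]]]}}

```text
clock: 16.42
eef_pos: [680.3, 40.7, 95.2]
tool_rot: [-3.139, -0.006, 1.419]
force: [-0.3, -0.1, 0.7]
width: -0.0
gripper_force: 0.0
```

Run:
```python
from h import *
rep()
im,D=get_image("scene")
cv2.imwrite("pics/a3.png",cv2.resize(im[190:330,230:430,::-1],(600,420)))
```

```text
t 16.43 tcp [680.3  40.7  95.2] q [-0.25  0.84  0.28  1.54 -0.3   0.8  -0.01] F [-0.3 -0.1  0.7]
x [0.151 0.989 0.006] y [ 0.989 -0.151 -0.002] z [-0.001  0.007 -1.   ] tilt 0.4 x az 81.3
tcp in dock [ -10.6 -126.6]
scene 853 z 139.4 size [166.  74.] box in dock [ 15.8 -10.6] yaw -77.0
side 889 z 140.5 size [ 85. 169.] box in dock [  0.2 -22. ] yaw 0.2
```

View pics/a3.png

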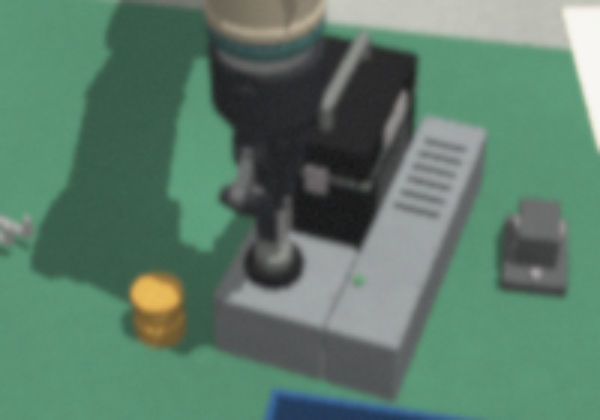

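The shut fingertips are centred over the button at (273,255), so I press now.

Request:
{"api": "play_rows", "payload": {"series": [[[0, 0, -0.5, 0, 0, 0, 1], [0, 0, -0.5, 0, 0, 0, 1], [0, 0, -0.4, 0, 0, 0, 1], [0, 0, -0.3, 0, 0, 0, 1], [0, 0, -0.3, 0, 0, 0, 1], [0, 0, -0.2, 0, 0, 0, 1], [0, 0, 0, 0, 0, 0, 1]]]}}

```text
clock: 17.45
eef_pos: [679.3, 40.9, 75.8]
tool_rot: [-3.137, -0.007, 1.42]
force: [-9.1, 1.0, 25.1]
width: -0.2
gripper_force: 12.2
```

Upward force is 25 N against a 5 N spring, so the button has bottomed out. I release it and retreat.

Request:
{"api": "play_rows", "payload": {"series": [[[0, 0, 0, 0, 0, 0, 1], [0, 0, 1, 0, 0, 0, 1], [0, 0, 2, 0, 0, 0, 1], [0, 0, 4, 0, 0, 0, 1], [0, 0, 5, 0, 0, 0, 1], [0, 0, 5, 0, 0, 0, 1], [-2, -4, 2, 0, 0, 0, 1], [-3, -5, 0, 0, 0, 0, 1], [-3, -5, 0, 0, 0, 0, 1], [-3, -5, 0, 0, 0, 0, 1], [0, 0, 0, 0, 0, 0, 1], [0, 0, 0, 0, 0, 0, 1]]]}}

```text
clock: 18.95
eef_pos: [569.8, -149.0, 262.5]
tool_rot: [-3.138, -0.007, 1.419]
force: [-0.3, 0.5, -0.2]
width: -0.3
gripper_force: 0.0
```

Run:
```python
from h import *
rep()
im,D=get_image("scene")
cv2.imwrite("pics/a4.png",cv2.resize(im[190:330,180:430,::-1],(750,420)))
P=cloud("scene",D)[D>0].reshape(-1,3)
k=P[(P[:,2]>78.5)&(P[:,2]<90)&(abs(P[:,0]-680)<30)&(abs(P[:,1]-40)<30)];print(len(k),k[:,2].mean())
```

```text
t 18.95 tcp [ 569.8 -149.   262.5] q [-0.01  0.53  0.35  1.66 -0.21  1.    0.26] F [-0.3  0.5 -0.2]
x [0.151 0.989 0.007] y [ 0.989 -0.151 -0.003] z [-0.002  0.007 -1.   ] tilt 0.4 x az 81.3
tcp in dock [-215.5  -48. ]
scene 1188 z 139.4 size [ 81. 132.] box in dock [ 0.6 -3.2] yaw 0.2
side 890 z 140.5 size [ 83. 131.] box in dock [ 0.6 -2.8] yaw 0.7
101 81.58836570927417
```

View pics/a4.png

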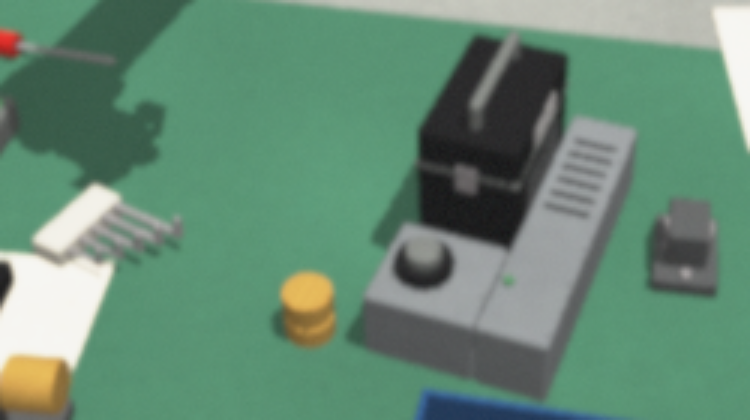

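The box is home and upright at (490,140). The button at (425,255) has sprung back up, and the coupling, hex keys and bearing block are in place. Handing in.

```bash
python3 -c "
from h import *
print(workorder.finish_job())"
```

```text
the job is handed in; nothing more can be done
None
```

The battery box was slid upright into the dock until it was home (depth puts it within about 1 mm of the stop), then the charge button was pressed to its bottom and released, and the job was handed in at about 19 s.

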